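Set the saddle angle gauge on a clamped pipe to its index and hold it

TASK

A drill line is to be scribed on the pipe: with the scraper block (not with fingers or gauge) push the four loose sawn bar ends off the pipe cradle's right-hand shoulder, where they would foul the gauge's foot, and stand the scraper back on the cart clear of the cradle. Then take the saddle angle gauge by its top grip, seat its V saddle on the pipe between the two straps with the dial facing the robot, and rock it round the pipe to the right until its swinging pointer settles on the index tab. Finish holding it there, both flanks of the saddle lightly pressed on the pipe and the pointer on the index; do not let go, and leave the caliper and the marker pen where they lie.

Things in the scene. Friction and masses are not known exactly. Their poses are not given: they have to be found in the camera images.
- cradle: Fixed block of light wood with a steel pipe strapped on it; origin on the cart top below the pipe's axis, midway along it. x runs along the pipe, away from the robot (yaw varies a little), y left, z up. Wood: 160 mm long in x, from y = -96 to +60 mm, flat top (its shoulders) at z = 38 mm. Pipe: 60 mm diameter, 190 mm long, axis at z = 50 mm, top at z = 80 mm.
- pipe_mid (a point): Point on the pipe's axis midway between the two straps, 50 mm above the cart top; axes as the cradle. The straps, 18 mm wide, 3 mm thick, cross over the pipe at x = -66 and +66 mm; they are screwed to the left shoulder (to 58 mm left of the axis) and end on the right close beside the pipe, 33 mm from its axis.
- shoulder (a point): Centre of the right-hand shoulder's flat top, 38 mm above the cart top, 65 mm right of the pipe's axis. This shoulder is bare wood from 34 to 96 mm right of the axis and 160 mm long, open at both ends and along its right side.
- chip0: Loose chip: sawn end of hexagon steel bar, 15 mm over corners, 12 mm high, 15 g, standing on the right shoulder; origin at the centre of its underside.
- chip1: Loose chip: sawn end of square steel bar, 13 x 12 mm, 12 mm high, 15 g, standing on the right shoulder; origin at the centre of its underside.
- chip2: Loose chip like chip0.
- chip3: Loose chip like chip1.
- scraper: Loose scraper block standing upright on the cart: wooden block with a steel blade screwed to its +x face, 24 mm thick in x, 56 mm wide in y, 62 mm tall, 60 to 130 g; origin at the centre of its underside, z up. The blade's edge is flush with the underside. Can be gripped across its 24 mm thickness from above.
- gauge: Loose saddle angle gauge, 0.3 to 0.5 kg, standing on its two feet; origin midway between the feet at sole level, z up, dial facing -x (to the robot), y across the saddle. The aluminium saddle is 50 mm long in x, 92 mm wide over the feet (each 17.7 wide, 10 high). The dial case above it is 76 mm in diameter, 24 mm thick, its centre at z = 76 mm.
- saddle_axis (a point): Point fixed to the gauge 14 mm below the soles' middle: it lies on the pipe's axis when both flanks are seated. The saddle's underside is an upside-down 90-degree V along x, 56.6 mm wide at the soles, 28.3 mm deep. Seated, the gauge can rock round the pipe to about 31 degrees before its foot meets the bare shoulder.
- gauge_grip (a point): Middle of the gauge's square black grip, 24 x 24 mm, which reaches from 120 to 162 mm above the soles; this point is at 143 mm. Axes as the gauge.
- pointer (a joint): Swinging pointer, a black needle weighted to stay upright by itself (about 3.5 swings a second, still within a second). Rad, 0 when the gauge stands upright; it equals the angle by which the gauge leans right about its x axis (to its -y side); the needle then stands left of the dial's top.
- index (a joint): Setting index, a small steel tab clamped on the dial's rim left of its top as seen from the front; already set, between 18 and 28 degrees, not to be turned. Rad from the dial's top, in the same sense as the pointer: pointer = index when the needle is on the tab.
- needle (a point): Tip of the pointer's needle, 31 mm from its pivot at the dial's centre; its z points along the needle.
- tab (a point): Inner end of the index tab on the dial's face, 29 mm from the dial's centre; its z points outward along the tab.
- caliper: Loose steel caliper, about 206 x 68 x 15 mm, lying flat behind the cradle to the right; to be left alone. Fixed power supplies stand right of it, beyond y = -0.46 m, 186 mm tall, with another on top, beyond y = -0.56 m, up to 320 mm.
- marker: Loose marker pen, 132 mm long, lying across in front of the middle power supply; to be left alone. That supply, fixed, is 162 mm tall, its front at x = 0.62 m, from y = -0.22 to 0 m; left of it is a bay, then a grey cabinet 205 mm tall from y = 0.23 m. Gauge and scraper start one in this bay, one nearer in the open.
Mind the look-alikes: they are no part of the job. What is shaped like the scraper but red is not meant.

How it is judged:
On the way, in this order (a step that is already met when the one before it is completed fails the run):
1. all four chips are off the shoulder, on the cart (height (world z) of each of chip0, chip1, chip2, chip3 below 0.025 m), for 0.2 s.
2. the gauge's saddle is seated on the pipe between the straps, over the cleared shoulder (all of step 1 and y of saddle_axis in the frame of pipe_mid between -0.0025 and 0.0025 m and z of saddle_axis in the frame of pipe_mid between -0.0025 and 0.0025 m and x of saddle_axis in the frame of pipe_mid between -0.035 and 0.035 m and angle between the x axis of gauge and the x axis of cradle, either way round below 0.07 rad and contact force between gauge and cradle above 1 N), for 0.2 s.
At the end, for the whole second after the job is handed in: The gauge is held, its V seated on the pipe between the straps (axes within 2.5 mm and 4 degrees, over 1 N), leaning right with the pointer at rest within 2 degrees of the index; the chips lie off the cradle; the scraper stands released on the cart, not touching the cradle (all of step 2 and angle between the z axis of needle and the z axis of tab, either way round below 0.035 rad and value of joint pointer between 0.26 and 0.54 rad and velocity of joint pointer between -0.15 and 0.15 rad/s and y of gauge_grip in the frame of pipe_mid below -0.02 m and contact force between the fingers and gauge above 2 N and linear speed of each of gauge, scraper below 0.02 m/s and height (world z) of scraper below 0.03 m and contact force between scraper and cradle below 0.1 N and contact force between scraper and the fingers below 0.1 N and angle between scraper's own z axis and vertical below 0.2 rad); the arm keeps its last pose, push and grip.
It fails at once if a chip is touched with the fingers or the gauge instead of the scraper (contact force between any of the fingers, gauge and chip0 above 0.3 N or contact force between any of the fingers, gauge and chip1 above 0.3 N or contact force between any of the fingers, gauge and chip2 above 0.3 N or contact force between any of the fingers, gauge and chip3 above 0.3 N).
It fails at once if the caliper or the marker pen is disturbed (distance of any of caliper, marker from where it was at the start of the episode above 0.02 m).
It also fails if it takes over 61 s, if anything falls off the work surface, if the arm or the gripper's body presses on something with over 40 N, if the wrist force passes 120 N, or if a joint passes its speed limit or range.

ROBOT

A 7-joint arm with a two-finger parallel gripper is mounted at the origin on a cart in front of the work surface, level with it; the furniture and walls round the work are solid. World frame = base frame: x ahead of the robot, y to its left, z up, the work surface at z = 0. Lengths are in m, angles in rad, forces in N, time in s.
With the tool pointing down it reaches from about 0.4 to 0.875 m from the base axis. Payload 4.4 kg.
Tool frame: the origin (TCP) lies midway between the tips of the shut fingers; the grasp point (between the pads) lies bot.grip_point_offset behind it (bot.grip_point_offset is the distance from the TCP to the grasp point, in m); z points along the fingers, y is the line along which they close (so a half turn about z gives the same grasp; the last joint's range is limited). The gripper opens to 85 mm and grips with 20 to 120 N. Pads are 22 mm wide; open, the fingers measure 114 mm over their backs; the gripper's body (76 mm by 85 mm) begins 54 mm behind the grasp point. The pads swing forward as they close: fully open they stand 13 mm farther back than shut.
Start: joints at [1.224, 0.628, 0.038, 1.517, -0.027, 0.996, -0.02], TCP at [0.18, -0.625, 0.231] pointing down, gripper open.
Joint ranges: [-3.06, 3.06], [-0.37, 2.12], [-1.25, 1.32], [0.18, 2.47], [-1.1, 4.24], [0.23, 1.98], [-2.94, 2.94]. Speed limits (rad/s): [2.57, 2.57, 3.14, 3.14, 3.14, 3.14, 3.14].

INTERFACE

Orientations are given as a unit quaternion [w, x, y, z].
In Python, from workcell import bot gives the robot as it stands.
- The arm moves only by the shell command python3 -m inch 'ROWS' [FORCE]. ROWS is a JSON object of lists of equal length, an entry for each row: "claw": the opening in per cent of the stroke, from 0 (shut) to 100 (fully open); "xyz": the shift along the world's x, y, z in m, a list of three; "twist": the turn about the world's z in degrees. A call has 1 to 12 rows; each row is the pose to reach, as a shift and turn from the pose commanded when the call began; what a row does not reach only later rows make up. A row lasts 1/12 s, in which the tool goes at most 41.7 mm and 7.16 degrees, less where a joint would pass 70% of its speed; a pose out of reach is approached as far as the arm can. A call with a gripper value outside its range is refused whole. The fingers move at their own pace and stop on an object; FORCE is the grip in N (left out, the last holds). Time passes only in rows, so rows that repeat a pose let the fingers close. It gives the time, the measured TCP pose, the force, the opening and the grip force at its end, in the units of the state.
- bot.read_state(): the state, without advancing time (a new reading comes with each control period).
- bot.capture(name): name is "scene" or "top"; returns the picture (384x512x3 uint8, red, green, blue); there is no depth.
- bot.camera_model(name): a dict with "vfov" (degrees; the focal length in pixels is half the picture's height over the tangent of half this angle, whatever the lens; pixels are square), "cx", "cy" (the principal point, pixels), "eye" and "orientation" of the camera in the world. Camera axes: x right, y down, z forward; pixel columns grow to the right and rows downward; lengths in m; the calibration is good to about 2 mm. A picture is of the moment at which its call begins. camera_model takes no time and is no camera call.
- bot.job_done(): hands the job in; it is judged then, once.
The state is a dict: "time": time; "joints": joint angles; "joint_velocities": joint speeds; "joint_efforts": joint torques, N m; "ee_pos": TCP position; "tcp_rot": TCP orientation; "ft_force": force on the tool from outside, world axes, zero at the start; "ft_torque": the same for the moment, N m; "width": finger opening in m; "grasp_force": force on a finger pad.
Only numpy, scipy, OpenCV 4.12 (cv2) and the standard library are available. Lean on these libraries where they do the work, as an engineer would, in place of code of your own. Each camera call takes 0.05 s, during which the arm holds its last target. There are 200 camera calls.

## Working session

There is one attempt and no reset: what is moved stays moved. The work goes in short steps, Python scripts to look and compute and a shell command to move; the robot and the scene stay as the last step left them, time stands still between calls to the robot, and variables do not carry over. Pictures are saved under pics/ and viewed, at most 10 in all, crops included, and the job is handed in when it is done.

```bash
mkdir -p pics; ls; python3 - <<'E'
from workcell import bot
import cv2
for n in("scene","top"):
    cv2.imwrite(f"pics/{n}0.png",bot.capture(n)[:,:,::-1]); print(bot.camera_model(n))
print(bot.read_state(),bot.grip_point_offset)
E
```

```text
pics
{'vfov': 50.60625804451592, 'cx': 254.95835942117026, 'cy': 188.03769126113676, 'eye': array([ 0.31558454, -0.57915743,  0.77238909]), 'orientation': array([-0.31816054,  0.9079651 , -0.25860505,  0.08658332])}
{'vfov': 57.7375872381009, 'cx': 256.2027553778808, 'cy': 188.55589772206105, 'eye': array([ 0.54580156, -0.09873663,  0.98781361]), 'orientation': array([ 0.01421943, -0.69663114,  0.71679761, -0.02653383])}
{'time': 0.1, 'joints': array([ 1.22418901,  0.62923098,  0.03842019,  1.51827668, -0.02699561,
        0.99629198, -0.02000901]), 'joint_velocities': array([ 0.00025347, -0.00130994, -0.00037093, -0.00045471,  0.00049529,
       -0.00066458,  0.00035381]), 'joint_efforts': array([ 2.57519830e-03, -5.64534688e+01,  1.23025417e+00, -1.93974227e+01,
        1.12009747e-02,  5.46173542e-03,  1.85724383e-05]), 'ee_pos': array([ 0.18002209, -0.6239903 ,  0.2304925 ]), 'tcp_rot': array([-8.36277606e-04,  9.90158321e-01,  1.39949222e-01, -1.20825454e-04]), 'ft_force': array([ 0.14763566,  0.29397143, -1.03901342]), 'ft_torque': array([-0.02389062,  0.05041406, -0.05752517]), 'grasp_force': 0.0, 'width': 0.08523263226777367} 0.0187
```

View pics/scene0.png

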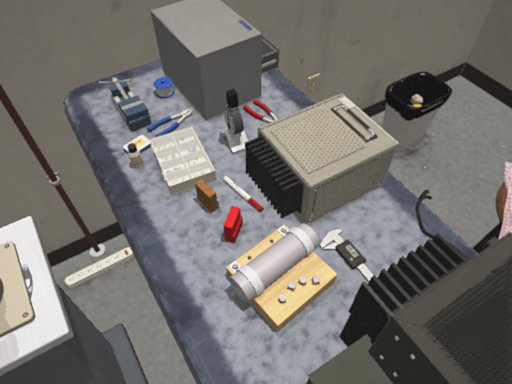

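View pics/top0.png

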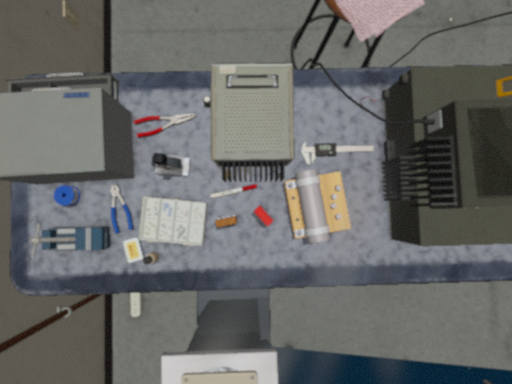

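The scene view shows the brown scraper at (206,195), the red decoy at (233,225), the cradle with four chips near (300,285), and the gauge at (234,125). In the top view the scraper is at (226,221), the gauge at (170,165) and the cradle at (318,205). I'll enlarge these.

```bash
python3 - <<'E'
import cv2,numpy as np
a=cv2.imread("pics/top0.png")[140:250,205:365]
cv2.imwrite("pics/topc.png",cv2.resize(a,None,fx=5,fy=5,interpolation=cv2.INTER_CUBIC))
a=cv2.imread("pics/scene0.png")[80:340,180:345]
b=cv2.imread("pics/top0.png")[140:250,145:205]
c=np.zeros((600,800,3),np.uint8)
a=cv2.resize(a[:, :],None,fx=2.3,fy=2.3,interpolation=cv2.INTER_CUBIC);b=cv2.resize(b[:50],None,fx=6,fy=6,interpolation=cv2.INTER_CUBIC)
c[:a.shape[0],:a.shape[1]]=a; c[:b.shape[0],400:400+b.shape[1]]=b
cv2.imwrite("pics/mixc.png",c)
E
```

```text
(no output)
```

View pics/topc.png

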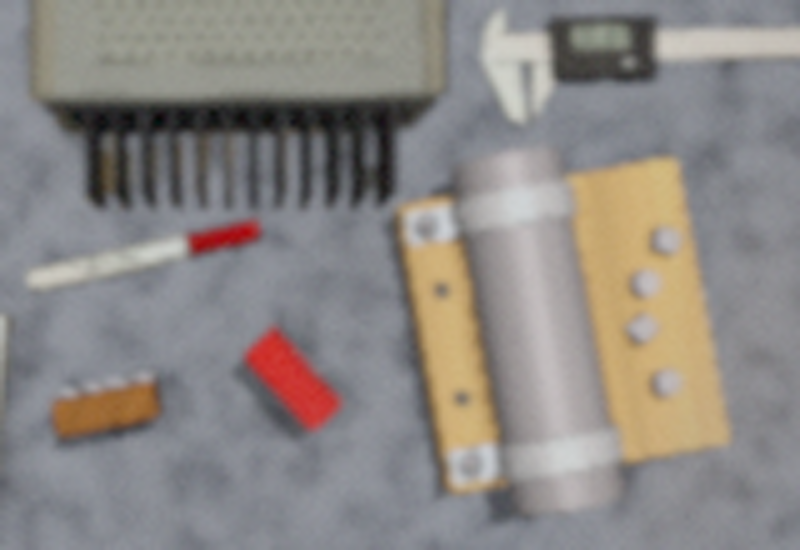

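View pics/mixc.png

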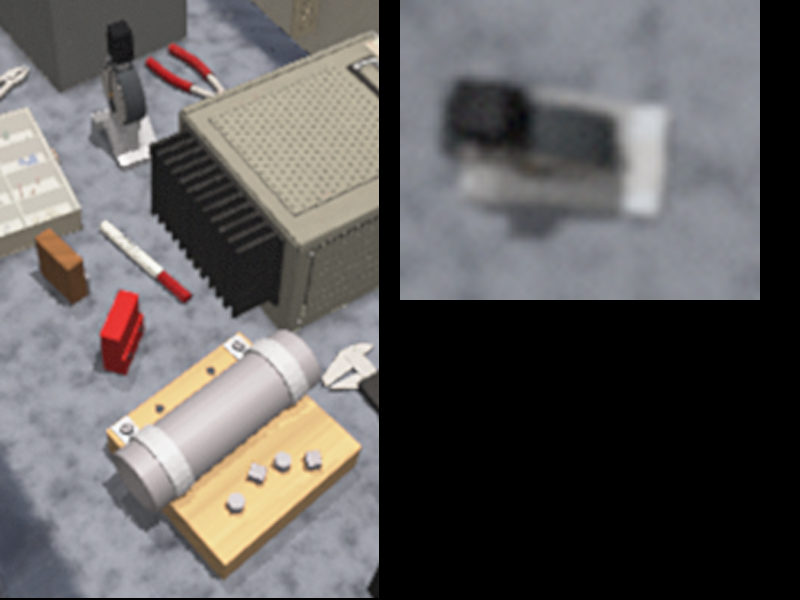

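Read-off, enlarged top view:
- Wood-top corners: (447,490), (728,442), (680,158), (400,208).
- Chips: (665,240), (647,284), (642,328), (665,383).
- Scraper top: about (52,395), (155,375), (160,413), (60,438).

In the other crop, the gauge's grip top is near (478,112) and its right foot's outer edge runs (668,105) to (657,215).

```bash
cat > h.py <<'E'
from workcell import bot
import numpy as np, cv2
from scipy.spatial.transform import Rotation as R
from scipy.optimize import least_squares
CM={n:bot.camera_model(n) for n in("scene","top")}
def prep(n):
    c=CM[n];q=c["orientation"];return c,R.from_quat([q[1],q[2],q[3],q[0]]).as_matrix(),192/np.tan(np.radians(c["vfov"]/2))
def ray(n,uv,z):
    c,M,f=prep(n);d=M@np.array([(uv[0]-c["cx"])/f,(uv[1]-c["cy"])/f,1]);return c["eye"]+d*(z-c["eye"][2])/d[2]
def proj(n,P):
    c,M,f=prep(n);p=(np.atleast_2d(P)-c["eye"])@M;return p[:,:2]/p[:,2:]*f+[c["cx"],c["cy"]]
def fit(obs,x0):  # obs: (cam, local xyz, uv)
    def T(p,l): return R.from_euler("z",p[2]).apply(l)+[p[0],p[1],0]
    r=lambda p:np.concatenate([(proj(n,T(p,l))[0]-uv) for n,l,uv in obs])
    s=least_squares(r,x0);return s.x,s.fun.reshape(-1,2).round(1)
def tc(u,v): return np.array([205+(u+.5)/5-.5,140+(v+.5)/5-.5])
def mc(u,v): return np.array([180+(u+.5)/2.3-.5,80+(v+.5)/2.3-.5])
def bc(u,v): return np.array([145+(u-400+.5)/6-.5,140+(v+.5)/6-.5])
E
python3 - <<'E'
from h import *
o=[("top",l,tc(*u)) for l,u in [((-.08,.06,.038),(447,490)),((-.08,-.096,.038),(728,442)),((.08,-.096,.038),(680,158)),((.08,.06,.038),(400,208))]]
o+=[("scene",(.08,-.096,.038),mc(360,445)),("scene",(-.08,.06,.038),mc(108,435))]
p,r=fit(o,[.5,-.27,.15]);print("cradle",p.round(4),np.degrees(p[2]),r.tolist())
for u in[(665,240),(647,284),(642,328),(665,383)]:
    w=ray("top",tc(*u),.050);print("chip",R.from_euler("z",-p[2]).apply(w-[p[0],p[1],0]).round(4))
for u in [(400,208),(447,490)]: pass
o=[("top",l,tc(*u)) for l,u in [((.012,.028,.062),(52,395)),((.012,-.028,.062),(155,375)),((-.012,-.028,.062),(160,413)),((-.012,.028,.062),(60,438))]]
p,r=fit(o,[.45,0,.15]);print("scraper",p.round(4),np.degrees(p[2]),r.tolist())
for u in[(668,105),(657,215)]: print("foot",ray("top",bc(*u),.005).round(4))
print("grip",ray("top",bc(478,112),.162).round(4), "scene", ray("scene",mc(119,28),.162).round(4))
print("caliper", ray("top",tc(525,122),.0).round(3))
E
```

```text
cradle [ 0.5493 -0.2658  0.1517] 8.689000382920975 [[1.4, 1.1], [1.3, 0.3], [-0.4, -0.4], [-0.0, -0.3], [1.2, 0.1], [-1.6, -2.2]]
chip [ 0.0356 -0.0768  0.05  ]
chip [ 0.014  -0.0626  0.05  ]
chip [-0.0089 -0.0554  0.05  ]
chip [-0.0402 -0.0619  0.05  ]
scraper [ 0.5163 -0.0332  0.1807] 10.353323759259434 [[-0.3, -0.2], [-0.2, -0.6], [0.7, 0.7], [-0.1, 0.1]]
foot [0.6969 0.0704 0.005 ]
foot [0.6449 0.0765 0.005 ]
grip [0.6719 0.1184 0.162 ] scene [0.672  0.1137 0.162 ]
caliper [ 0.669 -0.272  0.   ]
```

```bash
python3 - <<'E'
from h import *
o=[("top",l,tc(*u)) for l,u in [((-.08,.06,.038),(447,490)),((-.08,-.096,.038),(728,442)),((.08,-.096,.038),(680,158)),((.08,.06,.038),(400,208))]]
p,r=fit(o,[.5,-.27,.15]);print("cradle",p.round(4),np.degrees(p[2]),r.tolist())
im=bot.capture("top").copy();im=np.ascontiguousarray(im[:,:,::-1])
T=lambda l:R.from_euler("z",p[2]).apply(l)+[p[0],p[1],0]
big=cv2.resize(im[140:250,275:365],None,fx=6,fy=6,interpolation=cv2.INTER_CUBIC)
f=lambda P:np.round((proj("top",T(P))-[275,140]+.5)*6-.5).astype(int)
cv2.polylines(big,[f([[-.08,.06,.038],[-.08,-.096,.038],[.08,-.096,.038],[.08,.06,.038]])],True,(0,255,0))
for x in(-.066,.066): cv2.polylines(big,[f([[x+s*.009,.033*np.sin(a),.05+.033*np.cos(a)] for s in(-1,1) for a in np.linspace(-1.57*s,1.57*s,30)])],True,(255,0,0))
t=[.03*np.sin(0),0]
cv2.polylines(big,[f([[-.095,.03*np.sin(a),.05+.03*np.cos(a)] for a in np.linspace(-1.57,1.57,20)])],False,(0,0,255))
cv2.polylines(big,[f([[.095,.03*np.sin(a),.05+.03*np.cos(a)] for a in np.linspace(-1.57,1.57,20)])],False,(0,0,255))
cv2.imwrite("pics/ov.png",big[:600])
E
```

```text
cradle [ 0.55   -0.2642  0.1354] 7.75853423955703 [[0.3, 0.6], [0.4, 0.6], [-0.4, -0.2], [-0.2, -1.0]]
```

View pics/ov.png

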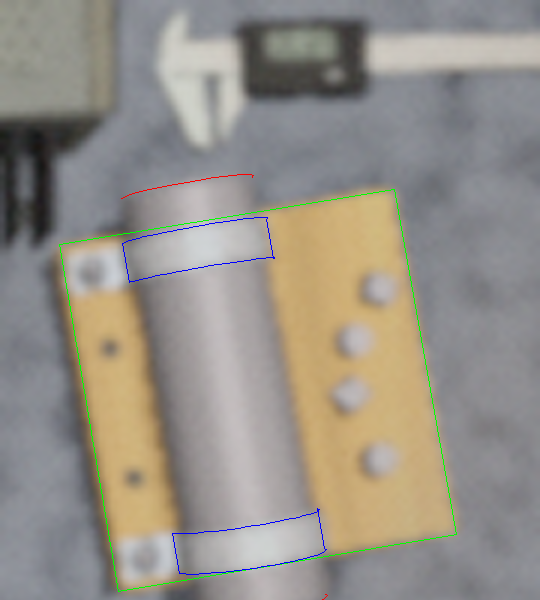

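The overlay fits within about 2 mm. I'll move to the scraper, turning the fingers to close along its x.

```bash
python3 -m inch '{"claw":[100,100,100,100,100,100,100,100,100,100,100,100],"xyz":[[0.025,0.03,0],[0.05,0.06,0],[0.075,0.09,0],[0.1,0.12,0],[0.125,0.15,0],[0.15,0.18,0],[0.175,0.21,0],[0.2,0.24,0],[0.22,0.275,0],[0.235,0.31,0],[0.25,0.345,0],[0.26,0.38,0]],"twist":[7,14,21,28,35,42,49,56,63,70,77,84]}' 40
python3 -m inch '{"claw":[100,100,100,100,100,100,100,100,100,100],"xyz":[[0.01,0.035,0],[0.025,0.07,0],[0.035,0.105,0],[0.045,0.14,-0.02],[0.06,0.17,-0.04],[0.07,0.2,-0.06],[0.076,0.211,-0.08],[0.076,0.211,-0.11],[0.076,0.211,-0.11],[0.076,0.211,-0.11]],"twist":[0,0,0,0,0,0,0,0,0,0]}'
```

```text
time: 1.15
ee_pos: [0.4414, -0.2425, 0.2313]
tcp_rot: [0.0, 0.64, 0.769, 0.0]
ft_force: [0.0, 0.7, 0.1]
width: 0.0854
grasp_force: 0.0
time: 1.98
ee_pos: [0.5147, -0.0337, 0.1203]
tcp_rot: [-0.002, 0.642, 0.767, -0.001]
ft_force: [1.3, -0.9, 0.2]
width: 0.0855
grasp_force: 0.0
```

```bash
python3 -m inch '{"claw":[100,100,100,100,0,0,0,0,0,0,0],"xyz":[[0.001,0,-0.03],[0.001,0,-0.06],[0.001,0,-0.088],[0.001,0,-0.088],[0.001,0,-0.088],[0.001,0,-0.088],[0.001,0,-0.088],[0.001,0,-0.088],[0.001,0,-0.088],[0.001,0,-0.05],[0.001,0,-0.02]],"twist":[0,0,0,0,0,0,0,0,0,0,0]}' 40
python3 - <<'E'
from h import *
a=bot.capture("scene")[120:300,140:340];b=bot.capture("top")[170:270,190:290]
c=np.zeros((540,600,3),np.uint8)[:, :];
a=cv2.resize(a,None,fx=2.2,fy=2.2,interpolation=2);b=cv2.resize(b,None,fx=3.5,fy=3.5,interpolation=2)
m=np.zeros((400,790,3),np.uint8);m[:a.shape[0],:440]=a;m[:350,440:790]=b
cv2.imwrite("pics/g1.png",m[:,:,::-1])
E
```

```text
time: 2.9
ee_pos: [0.5159, -0.0334, 0.1016]
tcp_rot: [-0.001, 0.642, 0.767, -0.001]
ft_force: [1.4, -0.2, 0.3]
width: 0.02
grasp_force: 44.1
```

View pics/g1.png

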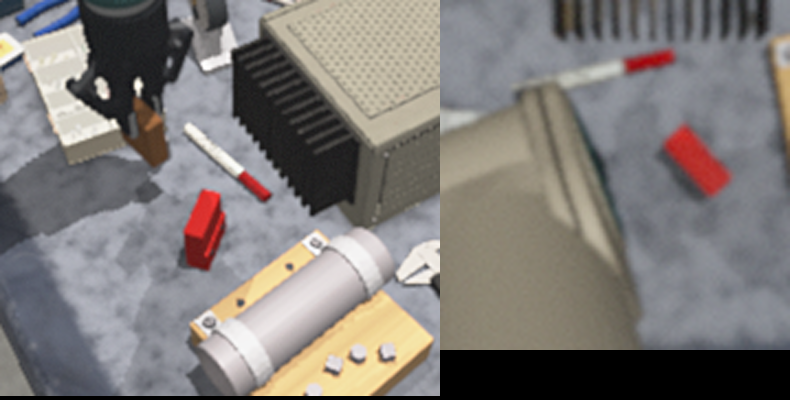

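Scraper is held (width 20 mm), with the marker and red decoy untouched. Now over the pipe to the back end of the shoulder.

```bash
python3 -m inch '{"claw":[0,0,0,0,0,0,0,0,0,0,0,0],"xyz":[[0,0,0.035],[0.01,-0.03,0.055],[0.022,-0.065,0.055],[0.036,-0.1,0.055],[0.05,-0.135,0.055],[0.063,-0.17,0.055],[0.077,-0.205,0.055],[0.09,-0.24,0.055],[0.1,-0.27,0.055],[0.108,-0.288,0.055],[0.108,-0.288,0.04],[0.108,-0.288,0.02]],"twist":[0,0,0,0,0,0,0,-1,-2,-2,-2,-2]}' 40
python3 - <<'E'
from h import *
a=bot.capture("scene")[160:350,200:370];b=bot.capture("top")[150:250,280:380]
a=cv2.resize(a,None,fx=2.6,fy=2.6,interpolation=2);b=cv2.resize(b,None,fx=3.5,fy=3.5,interpolation=2)
m=np.zeros((500,792,3),np.uint8);m[:a.shape[0],:442]=a;m[:350,442:792]=b
cv2.imwrite("pics/g2.png",m[:,:,::-1])
E
```

```text
time: 4.0
ee_pos: [0.626, -0.3244, 0.1219]
tcp_rot: [0.002, 0.657, 0.754, 0.0]
ft_force: [0.4, 1.5, -0.7]
width: 0.0198
grasp_force: 44.1
```

View pics/g2.png

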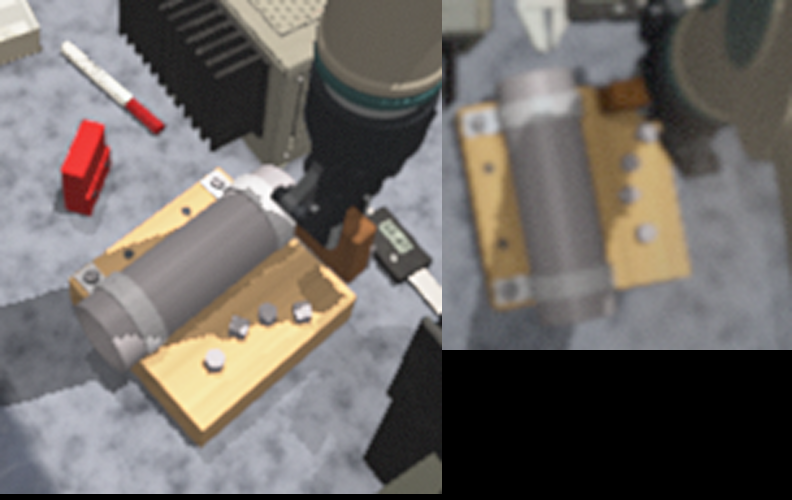

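The scraper hangs behind the last chip over the bare shoulder. Lowering it.

```bash
python3 -m inch '{"claw":[0,0,0,0,0],"xyz":[[0,0.001,-0.02],[0,0.001,-0.035],[0,0.001,-0.044],[0,0.001,-0.047],[0,0.001,-0.047]],"twist":[0,0,0,0,0]}' 40
python3 -m inch '{"claw":[0,0],"xyz":[[0,0,-0.001],[0,0,-0.001]],"twist":[0,0]}'
```

```text
time: 4.52
ee_pos: [0.6252, -0.3203, 0.0763]
tcp_rot: [-0.0, 0.655, 0.755, -0.0]
ft_force: [-3.1, 0.7, 6.0]
width: 0.02
grasp_force: 45.4
time: 4.68
ee_pos: [0.6252, -0.3203, 0.0762]
tcp_rot: [0.0, 0.655, 0.755, -0.0]
ft_force: [-4.0, 1.5, 10.7]
width: 0.02
grasp_force: 46.2
```

```bash
python3 -m inch '{"claw":[0,0,0],"xyz":[[0,0,0.006],[0.0005,-0.004,0.004],[0.0005,-0.004,0.004]],"twist":[0,0,0]}' 40
python3 -m inch '{"claw":[0,0,0],"xyz":[[0,0,-0.002],[0,0,-0.004],[0,0,-0.004]],"twist":[0,0,0]}'
```

```text
time: 4.93
ee_pos: [0.626, -0.3258, 0.0778]
tcp_rot: [0.001, 0.656, 0.755, -0.0]
ft_force: [-0.3, -0.4, -0.3]
width: 0.0199
grasp_force: 44.6
time: 5.18
ee_pos: [0.6259, -0.3258, 0.0762]
tcp_rot: [0.001, 0.656, 0.755, -0.001]
ft_force: [-4.5, 0.3, 16.3]
width: 0.0202
grasp_force: 46.9
```

Same height after shifting, so this is the shoulder itself. I'll lift a hair and sweep toward the robot along the pipe.

```bash
python3 -m inch '{"claw":[0,0,0,0,0,0,0,0,0,0,0,0],"xyz":[[0,0,0.0032],[-0.008,-0.001,0.0032],[-0.016,-0.002,0.0032],[-0.024,-0.0035,0.0032],[-0.032,-0.0045,0.0032],[-0.04,-0.0055,0.0032],[-0.048,-0.0065,0.0032],[-0.056,-0.008,0.0032],[-0.064,-0.009,0.0032],[-0.072,-0.01,0.0032],[-0.08,-0.011,0.0032],[-0.08,-0.011,0.0032]],"twist":[0,0,0,0,0,0,0,0,0,0,0,0]}' 40
python3 -m inch '{"claw":[0,0,0,0,0,0,0,0,0,0,0,0],"xyz":[[-0.008,-0.001,0],[-0.016,-0.002,0],[-0.024,-0.0035,0],[-0.032,-0.0045,0],[-0.039,-0.0055,0],[-0.046,-0.0065,0],[-0.053,-0.0075,0],[-0.06,-0.0085,0],[-0.067,-0.0095,0],[-0.074,-0.0105,0],[-0.074,-0.0105,0],[-0.074,-0.0105,0]],"twist":[0,0,0,0,0,0,0,0,0,0,0,0]}' 40
python3 - <<'E'
from h import *
a=bot.capture("scene")[190:370,190:350];b=bot.capture("top")[160:280,270:370]
a=cv2.resize(a,None,fx=3,fy=3,interpolation=2);b=cv2.resize(b,None,fx=3.1,fy=3.1,interpolation=2)
m=np.zeros((540,790,3),np.uint8);m[:a.shape[0],:480]=a;m[:372,480:790]=b
cv2.imwrite("pics/g3.png",m[:,:,::-1])
E
```

```text
time: 6.18
ee_pos: [0.5429, -0.3362, 0.0764]
tcp_rot: [-0.001, 0.656, 0.755, -0.001]
ft_force: [-1.7, -1.4, 0.8]
width: 0.0205
grasp_force: 44.9
time: 7.18
ee_pos: [0.4712, -0.3463, 0.0766]
tcp_rot: [-0.0, 0.656, 0.755, -0.0]
ft_force: [-0.7, -0.8, -0.8]
width: 0.0202
grasp_force: 44.6
```

View pics/g3.png

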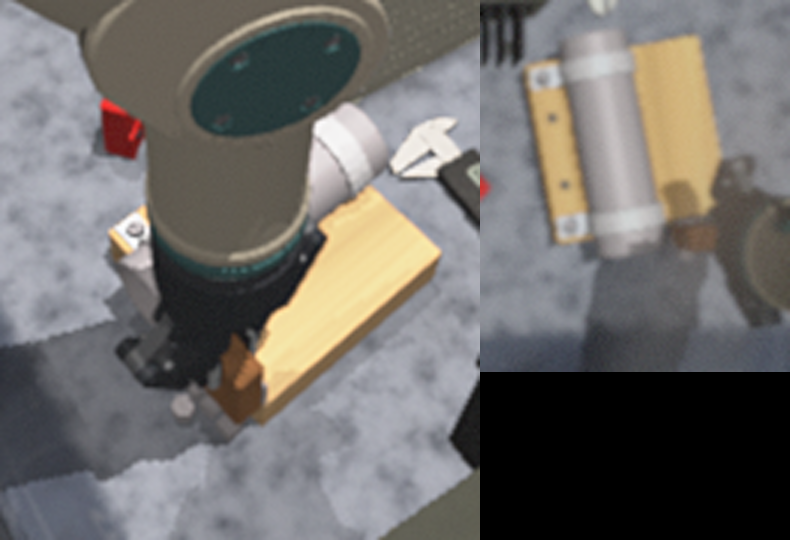

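The shoulder behind the scraper is bare and the blade is 20 mm past the front edge; one chip shows on the cart at (183,405). Returning the scraper to its old place.

```bash
python3 -m inch '{"claw":[0,0,0,0,0,0,0,0,0,0,0,0],"xyz":[[0,0,0.035],[0,0.005,0.065],[0.005,0.04,0.08],[0.01,0.08,0.08],[0.016,0.12,0.08],[0.022,0.16,0.08],[0.028,0.2,0.08],[0.034,0.24,0.08],[0.04,0.275,0.08],[0.045,0.3,0.07],[0.045,0.313,0.045],[0.045,0.313,0.02]],"twist":[0,0,0,0,0,0,0,0,0,0,0,0]}' 40
python3 -m inch '{"claw":[0,0,0,0,0,0],"xyz":[[0,0,-0.025],[0,0,-0.045],[0,0,-0.055],[0,0,-0.056],[0,0,-0.057],[0,0,-0.057]],"twist":[0,0,0,0,0,0]}'
```

```text
time: 8.28
ee_pos: [0.519, -0.0273, 0.0971]
tcp_rot: [0.001, 0.653, 0.758, 0.003]
ft_force: [0.0, -0.5, -2.0]
width: 0.0204
grasp_force: 44.6
time: 8.78
ee_pos: [0.5174, -0.0328, 0.0403]
tcp_rot: [0.0, 0.655, 0.755, 0.001]
ft_force: [-0.3, 0.7, -1.1]
width: 0.0201
grasp_force: 44.6
```

```bash
python3 -m inch '{"claw":[0,0,0],"xyz":[[0,0,-0.0015],[0,0,-0.0025],[0,0,-0.0025]],"twist":[0,0,0]}' 40
```

```text
time: 9.03
ee_pos: [0.5176, -0.0332, 0.0383]
tcp_rot: [0.001, 0.656, 0.755, 0.001]
ft_force: [-0.5, -0.2, 4.3]
width: 0.0204
grasp_force: 45.3
```

```bash
python3 -m inch '{"claw":[50,100,100,100,100,100,100,100,100,100,100,100],"xyz":[[0,0,0],[0,0,0],[0,0,0],[0,0,0.02],[0,0,0.05],[0,0,0.09],[0,0,0.13],[0,0,0.17],[0.015,0.015,0.21],[0.04,0.035,0.21],[0.065,0.06,0.21],[0.09,0.085,0.21]],"twist":[0,0,0,0,0,0,0,0,-4,-8,-12,-15]}' 40
python3 -m inch '{"claw":[100,100,100,100],"xyz":[[0.025,0.025,0],[0.05,0.05,0],[0.065,0.066,0],[0.065,0.066,0]],"twist":[0,0,0,0]}'
python3 - <<'E'
from h import *
a=bot.capture("scene")[60:310,130:330];b=bot.capture("top")[130:250,130:290]
cv2.imwrite("pics/raw_s.png",a[:,:,::-1])
a=cv2.resize(a,None,fx=2.3,fy=2.3,interpolation=2);b=cv2.resize(b[:,:110],None,fx=3,fy=3,interpolation=2)
m=np.zeros((580,792,3),np.uint8);m[:a.shape[0],:460]=a;m[:360,460:790]=b
cv2.imwrite("pics/g4.png",m[:,:,::-1])
E
```

```text
time: 10.03
ee_pos: [0.608, 0.0521, 0.2486]
tcp_rot: [0.001, 0.75, 0.661, 0.001]
ft_force: [0.6, -0.6, -0.5]
width: 0.0854
grasp_force: 0.0
time: 10.37
ee_pos: [0.6733, 0.124, 0.2462]
tcp_rot: [-0.001, 0.747, 0.665, 0.002]
ft_force: [-0.8, 0.9, -0.4]
width: 0.0855
grasp_force: 0.0
```

```bash
python3 -m inch '{"claw":[100,100,100,100,100,30,0,0,0,0,0,0],"xyz":[[0,0,-0.03],[0,0,-0.06],[0,0,-0.09],[0,0,-0.12],[0,0,-0.12],[0,0,-0.12],[0,0,-0.12],[0,0,-0.12],[0,0,-0.12],[0,0,-0.12],[0,0,-0.12],[0,0,-0.12]],"twist":[0,0,0,0,0,0,0,0,0,0,0,0]}' 35
python3 -m inch '{"claw":[0,0,0,0],"xyz":[[0,0,0.02],[0,0,0.05],[0,0,0.08],[0,0,0.08]],"twist":[0,0,0,0]}'
```

```text
time: 11.47
ee_pos: [0.6731, 0.1181, 0.1288]
tcp_rot: [0.001, 0.748, 0.663, 0.001]
ft_force: [0.7, -0.4, 7.1]
width: 0.0237
grasp_force: 37.4
time: 11.8
ee_pos: [0.6747, 0.1192, 0.2127]
tcp_rot: [0.002, 0.748, 0.663, 0.004]
ft_force: [2.2, 0.6, -2.7]
width: 0.0236
grasp_force: 34.7
```

```bash
python3 -m inch '{"claw":[0,0,0,0,0,0,0,0,0,0,0,0],"xyz":[[-0.015,0,0.02],[-0.045,0,0.04],[-0.08,0,0.05],[-0.11,-0.015,0.05],[-0.124,-0.045,0.05],[-0.124,-0.08,0.05],[-0.124,-0.115,0.05],[-0.124,-0.15,0.05],[-0.124,-0.185,0.05],[-0.124,-0.22,0.05],[-0.124,-0.255,0.05],[-0.124,-0.29,0.05]],"twist":[0,0,0,2,4,6,8,10,12,14,14.5,14.5]}' 35
python3 -m inch '{"claw":[0,0,0,0,0,0,0,0,0,0,0,0],"xyz":[[0,-0.03,0],[0,-0.06,0],[0,-0.08,0],[0,-0.09,0],[0,-0.0935,0],[0,-0.0935,0],[0,-0.0935,0],[0,-0.0935,0],[0,-0.0935,0],[0,-0.0935,0],[0,-0.0935,0],[0,-0.0935,0]],"twist":[0,0,0,0,0,0,0,0,0,0,0,0]}' 35
python3 - <<'E'
from h import *
s=bot.capture("scene");t=bot.capture("top")
s0=s.copy();np.save("pics/s9.npy",s);np.save("pics/t9.npy",t)
st=bot.read_state();print(st["ee_pos"])
e=st["ee_pos"];yaw=np.radians(8);org=e+[0,0,-.1288];M=R.from_euler("z",yaw)
# rectify dial: local y right->left ; front view: right = -y
N=400;sc=.045
def pt(u,v): return org+M.apply([-.012,-u,.076+v])
src=np.float32([proj("scene",pt(u,v))[0] for u,v in[(-sc,sc),(sc,sc),(sc,-sc),(-sc,-sc)]])
H=cv2.getPerspectiveTransform(src,np.float32([[0,0],[N,0],[N,N],[0,N]]))
d=cv2.warpPerspective(s,H,(N,N),flags=cv2.INTER_CUBIC)
m=np.zeros((600,800,3),np.uint8);m[:400,:400]=d
c=proj("scene",pt(0,0))[0].astype(int);print(c)
a=s[max(0,c[1]-60):c[1]+60,max(0,c[0]-60):c[0]+60];a=cv2.resize(a,(400,400),interpolation=2);m[:400,400:]=a
a=cv2.resize(s[150:350,140:370],(230,200));m[400:600,:230]=a
a=cv2.resize(t[190:260,190:370],None,fx=2.8,fy=2.8,interpolation=2);m[400:596,240:744]=a
cv2.imwrite("pics/g5.png",m[:,:,::-1])
E
```

```text
time: 12.8
ee_pos: [0.5462, -0.1736, 0.2555]
tcp_rot: [-0.001, 0.659, 0.752, -0.001]
ft_force: [1.4, -0.5, -5.1]
width: 0.0235
grasp_force: 36.3
time: 13.8
ee_pos: [0.5478, -0.2651, 0.2571]
tcp_rot: [0.0, 0.659, 0.753, 0.0]
ft_force: [0.3, -0.8, -4.8]
width: 0.0234
grasp_force: 36.3
[ 0.54769155 -0.26543603  0.25709743]
[271 220]
```

View pics/g5.png

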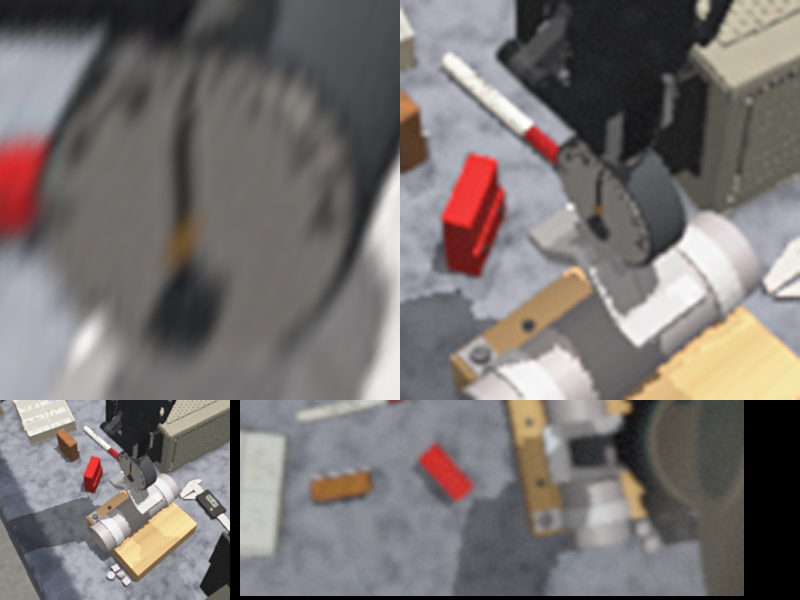

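The dial faces the robot and the needle hangs upright. The scraper is standing, and the four chips lie on the cart in front of the cradle. A likely tab shows near (136,93) in the rectified dial, about 23°, but the resolution is poor, so I'll hold the gauge up near the scene camera and save a sharper image.

```bash
python3 -m inch '{"claw":[0,0,0,0,0,0,0,0,0,0,0,0],"xyz":[[0,0,0.03],[0.01,0,0.065],[0.02,0.005,0.1],[0.03,0.01,0.135],[0.04,0.015,0.17],[0.05,0.015,0.205],[0.05,0.015,0.24],[0.05,0.015,0.27],[0.05,0.015,0.29],[0.05,0.015,0.29],[0.05,0.015,0.29],[0.05,0.015,0.29]],"twist":[4,8,12,16,20,24,28,32,36,40,40,40]}' 35
python3 -m inch '{"claw":[0,0,0,0,0,0,0,0,0],"xyz":[[0,0,0],[0,0,0],[0,0,0],[0,0,0],[0,0,0],[0,0,0],[0,0,0],[0,0,0],[0,0,0]],"twist":[0,0,0,0,0,0,0,0,0]}' 35
python3 - <<'E'
from h import *
s=bot.capture("scene");np.save("pics/near.npy",s)
st=bot.read_state();np.save("pics/near_pose.npy",np.r_[st["ee_pos"],st["tcp_rot"]]);print(st["ee_pos"],st["tcp_rot"])
# needle/tab by code: rectify and report dark pixels on ring
E
```

```text
time: 14.9
ee_pos: [0.5975, -0.2505, 0.5464]
tcp_rot: [-0.001, 0.363, 0.932, -0.0]
ft_force: [-0.2, 0.2, -4.6]
width: 0.0237
grasp_force: 36.7
time: 15.65
ee_pos: [0.5977, -0.2505, 0.547]
tcp_rot: [0.0, 0.362, 0.932, 0.0]
ft_force: [0.2, -0.6, -4.3]
width: 0.0237
grasp_force: 36.7
[ 0.59767834 -0.25054142  0.54700415] [-2.01099964e-06  3.61718353e-01  9.32287420e-01  1.91349287e-05]
```

```bash
python3 -m inch '{"claw":[0,0,0,0,0,0,0,0,0,0,0,0],"xyz":[[0,0,-0.035],[-0.01,0,-0.07],[-0.02,-0.005,-0.105],[-0.03,-0.01,-0.14],[-0.04,-0.015,-0.175],[-0.05,-0.015,-0.21],[-0.05,-0.015,-0.24],[-0.05,-0.015,-0.265],[-0.05,-0.015,-0.285],[-0.05,-0.015,-0.3],[-0.05,-0.015,-0.315],[-0.05,-0.015,-0.33]],"twist":[-4,-8,-12,-16,-20,-24,-28,-32,-36,-40,-40,-40]}' 35
python3 -m inch '{"claw":[0,0,0,0,0,0],"xyz":[[0,0,-0.008],[0,0,-0.014],[0,0,-0.018],[0,0,-0.02],[0,0,-0.021],[0,0,-0.021]],"twist":[0,0,0,0,0,0]}' 35
```

```text
time: 16.7
ee_pos: [0.5479, -0.2655, 0.2164]
tcp_rot: [0.0, 0.659, 0.752, 0.0]
ft_force: [-0.2, 0.3, -4.1]
width: 0.0236
grasp_force: 36.7
time: 17.2
ee_pos: [0.548, -0.2657, 0.1965]
tcp_rot: [0.0, 0.659, 0.752, 0.0]
ft_force: [0.5, 0.4, -3.3]
width: 0.0235
grasp_force: 36.7
```

```bash
python3 -m inch '{"claw":[0,0,0],"xyz":[[0,0,-0.001],[0,0,-0.002],[0,0,-0.002]],"twist":[0,0,0]}' 35
python3 -m inch '{"claw":[0,0,0],"xyz":[[0,0,-0.001],[0,0,-0.002],[0,0,-0.002]],"twist":[0,0,0]}' 35
```

```text
time: 17.45
ee_pos: [0.5478, -0.2656, 0.1942]
tcp_rot: [0.0, 0.659, 0.752, 0.0]
ft_force: [0.3, -0.5, -4.9]
width: 0.0236
grasp_force: 36.7
time: 17.7
ee_pos: [0.5481, -0.2662, 0.1931]
tcp_rot: [0.001, 0.659, 0.752, -0.0]
ft_force: [-0.7, -1.1, 2.3]
width: 0.0234
grasp_force: 37.7
```

```bash
python3 -m inch '{"claw":[0,0,0,0],"xyz":[[0,0,-0.001],[0,0,-0.001],[0,-0.001,-0.001],[0,-0.001,-0.001]],"twist":[0,0,0,0]}' 35
```

```text
time: 18.03
ee_pos: [0.5483, -0.2667, 0.1929]
tcp_rot: [0.001, 0.659, 0.752, 0.0]
ft_force: [-1.8, 0.3, 10.0]
width: 0.0236
grasp_force: 38.6
```

Seated: z stays firm at 0.193 with about 14 N on the pipe. Now rocking right along the arc to about 20°.

```bash
python3 -m inch '{"claw":[0,0,0,0,0,0,0,0,0,0,0,0],"xyz":[[0.0008,-0.0055,-0.0001],[0.0016,-0.0111,-0.0004],[0.0023,-0.0165,-0.0009],[0.0031,-0.0221,-0.0016],[0.0039,-0.0275,-0.0024],[0.0046,-0.033,-0.0035],[0.0054,-0.0383,-0.0048],[0.0061,-0.0437,-0.0062],[0.0069,-0.0489,-0.0078],[0.0076,-0.0542,-0.0096],[0.0076,-0.0542,-0.0096],[0.0076,-0.0542,-0.0096]],"twist":[0,0,0,0,0,0,0,0,0,0,0,0]}' 35
python3 - <<'E'
from workcell import bot
import numpy as np
s=bot.read_state();d=s["ee_pos"]-[.5483,-.2667,.1929];print(d, -d[1]*.99+d[0]*.139, s["ft_force"])
E
```

```text
time: 19.03
ee_pos: [0.5566, -0.3209, 0.1822]
tcp_rot: [0.001, 0.659, 0.752, 0.001]
ft_force: [1.5, -0.2, 3.3]
width: 0.0237
grasp_force: 39.5
[ 0.00826747 -0.05417207 -0.01071354] 0.05477953244215566 [ 1.50354468 -0.22684972  3.34912241]
```

```bash
python3 -m inch '{"claw":[0,0,0,0,0,0,0,0,0,0],"xyz":[[0,0,-0.0005],[0,0,-0.0005],[0,0,-0.0005],[0,0,-0.0005],[0,0,-0.0005],[0,0,-0.0005],[0,0,-0.0005],[0,0,-0.0005],[0,0,-0.0005],[0,0,-0.0005]],"twist":[0,0,0,0,0,0,0,0,0,0]}' 35
python3 - <<'E'
from workcell import bot
import numpy as np
np.save("pics/A.npy",bot.capture("scene"));np.save("pics/A_pose.npy",bot.read_state()["ee_pos"])
E
python3 -m inch '{"claw":[0,0,0,0,0,0,0,0,0,0,0,0],"xyz":[[0.0005,-0.0036,-0.0014],[0.0011,-0.0077,-0.0031],[0.0011,-0.0077,-0.0031],[0.0011,-0.0077,-0.0031],[0.0011,-0.0077,-0.0031],[0.0011,-0.0077,-0.0031],[0.0011,-0.0077,-0.0031],[0.0011,-0.0077,-0.0031],[0.0011,-0.0077,-0.0031],[0.0011,-0.0077,-0.0031],[0.0011,-0.0077,-0.0031],[0.0011,-0.0077,-0.0031]],"twist":[0,0,0,0,0,0,0,0,0,0,0,0]}' 35
python3 - <<'E'
from h import *
s=bot.capture("scene");np.save("pics/B.npy",s);e=bot.read_state()["ee_pos"];np.save("pics/B_pose.npy",e)
for p in(np.load("pics/A_pose.npy"),e):
    d=p-[.5483,-.2667,.1929];l=-d[1]*.99+d[0]*.139;print(p.round(4),l,d[2],"asin .1617:",np.degrees(np.arcsin(l/.1617)),"2atan",np.degrees(2*np.arctan(-d[2]/l)))
def rect(img,org,yaw,lean,N=390,sc=.042):
    M=R.from_euler("z",yaw)*R.from_euler("x",lean)
    pt=lambda u,v:org+M.apply([-.0125,-u,v])
    src=np.float32([proj("scene",pt(u,v))[0] for u,v in[(-sc,sc),(sc,sc),(sc,-sc),(-sc,-sc)]])
    return cv2.warpPerspective(img,cv2.getPerspectiveTransform(src,np.float32([[0,0],[N,0],[N,N],[0,N]])),(N,N),flags=cv2.INTER_CUBIC)
m=np.zeros((600,800,3),np.uint8)
n=np.load("pics/near.npy");q=np.load("pics/near_pose.npy")
yn=2*np.arctan2(q[5],q[4])-np.pi/2;print("near yaw",np.degrees(yn))
m[:390,:390]=rect(n,q[:3]+[0,0,-.1288+.076],yn,0)
pm=np.array([.5495,-.2655,.05])
def dial(th): return pm+R.from_euler("z",np.radians(8)).apply(R.from_euler("x",th).apply([0,0,.09]))
tB=np.radians(23)
m[:390,400:790]=rect(s,dial(tB),np.radians(8),tB)
c=proj("scene",q[:3]+[0,0,-.053])[0].astype(int);print(c)
a=n[max(0,c[1]-35):c[1]+35,max(0,c[0]-45):c[0]+45];m[395:595,:257]=cv2.resize(a,(257,200),interpolation=2)
for i,im in enumerate((np.load("pics/A.npy"),s)):
    c=proj("scene",dial(tB))[0].astype(int)
    m[395:595,265+i*262:265+i*262+257]=cv2.resize(im[c[1]-35:c[1]+35,c[0]-45:c[0]+45],(257,200),interpolation=2)
cv2.imwrite("pics/g6.png",m[:,:,::-1])
E
```

```text
time: 19.87
ee_pos: [0.5566, -0.321, 0.1821]
tcp_rot: [0.002, 0.659, 0.752, 0.001]
ft_force: [0.9, -0.3, 5.5]
width: 0.0235
grasp_force: 39.9
time: 20.92
ee_pos: [0.5576, -0.3288, 0.1788]
tcp_rot: [0.002, 0.659, 0.752, 0.0]
ft_force: [0.8, -0.9, 5.1]
width: 0.0235
grasp_force: 39.9
[ 0.5566 -0.321   0.1821] 0.0549202641906135 -0.010795954833933863 asin .1617: 19.85512184389769 2atan 22.24224456838749
[ 0.5576 -0.3288  0.1789] 0.06275942647811841 -0.01404355934346821 asin .1617: 22.837733215589314 2atan 25.226371380288583
near yaw 47.588472940812686
[313  52]
```

View pics/g6.png

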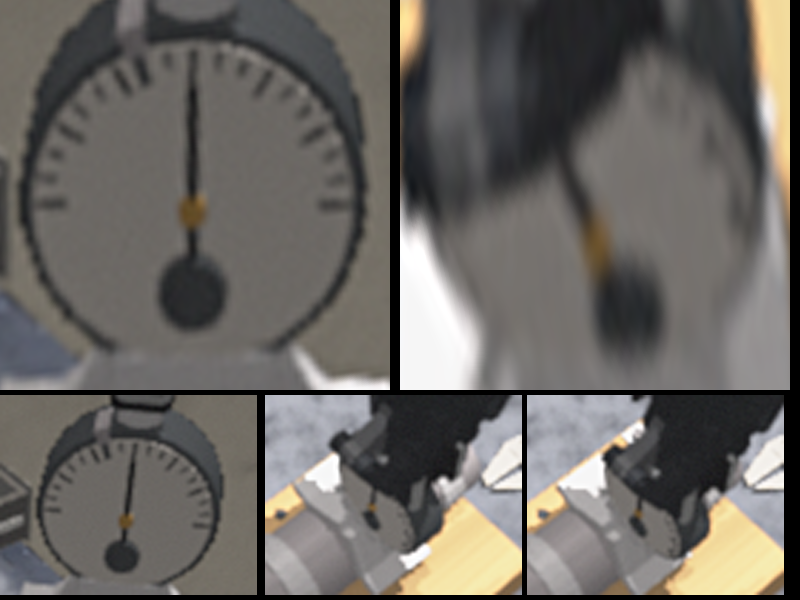

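The near view shows ticks every 10° (bold at 30/60/90) and a grey tab at (132,20–50) whose inner end lies near (140,70), close to the 20° tick. View budget is used up, so I'll finish by image code. First a polar profile of the saved near image.

```bash
cat >> h.py <<'E'
def planemap(org,M,x):  # dial coords (u right, v up) -> world
    return lambda u,v: org+M.apply(np.stack([np.full_like(u,x),-u,v],-1))
def sample(img,P):
    shp=P.shape[:-1];p=proj("scene",P.reshape(-1,3)).astype(np.float32).reshape(shp+(2,))
    return cv2.remap(img.astype(np.float32),p[...,0],p[...,1],cv2.INTER_CUBIC)
E
python3 - <<'E'
from h import *
n=cv2.cvtColor(np.load("pics/near.npy"),cv2.COLOR_RGB2GRAY);q=np.load("pics/near_pose.npy")
yn=2*np.arctan2(q[5],q[4])-np.pi/2
# fit centre & scale: 10-deg ticks comb score; exclude tab zone
ang=np.radians(np.arange(-95,95.1,.5))   # + = left
def prof(p,r):
    f=planemap(q[:3]+[0,0,-.0528],R.from_euler("z",yn)*R.from_euler("x",p[3]),-.0125)
    return sample(n,f(p[0]-p[2]*r*np.sin(ang),p[1]+p[2]*r*np.cos(ang)))
# comb: darkness at multiples of 10 minus at 5 offsets
a=np.degrees(ang)
on=[i for i in range(len(a)) if abs((a[i]+5)%10-5)<.6 and not 3>a[i]>-3 and not 12<a[i]<33]
of=[i for i in range(len(a)) if abs(a[i]%10-5)<1.6 and not 12<a[i]<33]
def cost(p):
    v=0
    for r in(.0300,.031,.032): g=prof(p,r);v+=g[on].mean()-g[of].mean()
    return v
from scipy.optimize import differential_evolution as DE
s=DE(cost,[(-.004,.004),(-.004,.004),(.9,1.15),(-.05,.05)],seed=1,maxiter=60,popsize=12)
print(s.x,s.fun)
k=(a>=8)&(a<=36);print("ang",a[k][::2])
for r in np.arange(.024,.040,.001): print(round(r*1e3),prof(s.x,r)[k][::2].astype(int))
print("ref20R", [prof(s.x,r)[(a<=-10)&(a>=-32)][::2].astype(int).tolist() for r in(.030,.032)])
E
```

```text
[-5.72250838e-04 -1.97597871e-03  1.01239365e+00  4.29812837e-03] -97.38748931884766
ang [ 8.  9. 10. 11. 12. 13. 14. 15. 16. 17. 18. 19. 20. 21. 22. 23. 24. 25.
 26. 27. 28. 29. 30. 31. 32. 33. 34. 35. 36.]
24 [[106]
 [106]
 [105]
 [104]
 [104]
 [104]
 [105]
 [105]
 [105]
 [105]
 [105]
 [104]
 [104]
 [105]
 [104]
 [104]
 [103]
 [103]
 [104]
 [104]
 [105]
 [106]
 [106]
 [106]
 [105]
 [105]
 [104]
 [103]
 [103]]
25 [[104]
 [104]
 [104]
 [103]
 [103]
 [103]
 [103]
 [103]
 [104]
 [105]
 [106]
 [107]
 [106]
 [106]
 [105]
 [104]
 [104]
 [104]
 [105]
 [105]
 [106]
 [106]
 [106]
 [105]
 [105]
 [106]
 [106]
 [105]
 [104]]
26 [[104]
 [104]
 [104]
 [103]
 [103]
 [103]
 [104]
 [105]
 [105]
 [105]
 [104]
 [103]
 [101]
 [100]
 [100]
 [101]
 [102]
 [103]
 [102]
 [102]
 [101]
 [ 98]
 [ 97]
 [ 99]
 [101]
 [103]
 [105]
 [104]
 [104]]
27 [[106]
 [105]
 [105]
 [105]
 [105]
 [105]
 [106]
 [105]
 [103]
 [100]
 [ 93]
 [ 89]
 [ 84]
 [ 79]
 [ 79]
 [ 83]
 [ 90]
 [ 95]
 [ 99]
 [ 98]
 [ 90]
 [ 81]
 [ 79]
 [ 83]
 [ 90]
 [ 97]
 [102]
 [104]
 [105]]
28 [[102]
 [102]
 [103]
 [104]
 [106]
 [106]
 [106]
 [104]
 [102
[... 1877 characters left out ...]
[47]
 [48]
 [48]
 [47]
 [46]
 [47]
 [46]]
38 [[46]
 [47]
 [47]
 [48]
 [48]
 [48]
 [49]
 [57]
 [67]
 [76]
 [83]
 [84]
 [83]
 [80]
 [80]
 [78]
 [73]
 [64]
 [57]
 [54]
 [55]
 [55]
 [58]
 [58]
 [57]
 [56]
 [55]
 [55]
 [54]]
39 [[48]
 [49]
 [48]
 [48]
 [49]
 [48]
 [53]
 [63]
 [78]
 [85]
 [87]
 [87]
 [86]
 [88]
 [90]
 [89]
 [81]
 [69]
 [60]
 [60]
 [58]
 [58]
 [60]
 [60]
 [59]
 [59]
 [57]
 [58]
 [58]]
ref20R [[[85], [71], [65], [72], [89], [102], [105], [105], [103], [99], [88], [76], [71], [76], [88], [98], [104], [107], [106], [101], [91], [83], [79]], [[87], [69], [59], [68], [86], [98], [102], [106], [107], [98], [87], [80], [76], [80], [89], [99], [106], [106], [103], [100], [89], [75], [68]]]
```

Calibrated on the 10° and 30° ticks, the tab's dark inner end centres at about 21.1° apparent. Corrected for standing about 2 mm proud of the dial, the index is about 20.2°. Next I'll measure the actual lean by matching the dial texture, using the upright hanging image as a zero check.

```bash
cat > lean.py <<'E'
from h import *
from scipy.optimize import minimize
from scipy.ndimage import gaussian_filter as gf
n=cv2.cvtColor(np.load("pics/near.npy"),cv2.COLOR_RGB2GRAY);q=np.load("pics/near_pose.npy")
yn=2*np.arctan2(q[5],q[4])-np.pi/2
r,a=np.meshgrid(np.arange(.025,.0415,.0005),np.radians(np.arange(-165,-50,1.)))  # right-lower side of the dial
U,V=-r*np.sin(a),r*np.cos(a)
tmpl=sample(n,planemap(q[:3]+[0,0,-.0528],R.from_euler("z",yn)*R.from_euler("x",.0043),-.0125)(-.00057+1.012*U,-.00198+1.012*V))
tmpl=gf(tmpl,1.5)
pm=np.array([.5495,-.2655,.05])
def lean(img,org,th0,yaw=np.radians(7.8)):
    g=cv2.cvtColor(img,cv2.COLOR_RGB2GRAY)
    def cost(p):
        M=R.from_euler("z",yaw)*R.from_euler("x",np.radians(p[2]))
        s=sample(g,planemap(org,M,-.0125)(p[0]*1e-3+U,p[1]*1e-3+V))
        return -np.corrcoef(s.ravel(),tmpl.ravel())[0,1]
    best=min((minimize(cost,[u,v,th0+t],method="Nelder-Mead",options=dict(initial_simplex=[[u,v,th0+t],[u+2,v,th0+t],[u,v+2,th0+t],[u,v,th0+t+3]])) for u in(-3,0,3) for v in(-3,0,3) for t in(-3,0,3)),key=lambda s:s.fun)
    return best.x.round(2),round(-best.fun,3)
def seated(th): return pm+R.from_euler("zx",[0,0]).apply([0,0,0])+R.from_euler("z",np.radians(7.8)).apply(R.from_euler("x",np.radians(th)).apply([0,0,.09]))
E
python3 - <<'E'
from lean import *
print("hang",lean(np.load("pics/s9.npy"),np.array([.5477,-.2654,.2571-.0528]),0))
for f,t in(("A",20.5),("B",23.5)): print(f,lean(np.load(f"pics/{f}.npy"),seated(t),t))
for dy in(-1,1): print("yaw",dy,[lean(np.load(f"pics/{f}.npy"),seated(t),t,np.radians(7.8+dy)) for f,t in(("A",20.5),)])
E
```

```text
Traceback (most recent call last):
  File "lean.py", line 8, in <module>
    tmpl=sample(n,planemap(q[:3]+[0,0,-.0528],R.from_euler("z",yn)*R.from_euler("x",.0043),-.0125)(-.00057+1.012*U,-.00198+1.012*V))
                  ~~~~~~~~~~~~~~~~~~~~~~~~~~~~~~~~~~~~~~~~~~~~~~~~~~~~~~~~~~~~~~~~~~~~~~~~~~~~~~~~^^^^^^^^^^^^^^^^^^^^^^^^^^^^^^^^^
  File "h.py", line 20, in <lambda>
    return lambda u,v: org+M.apply(np.stack([np.full_like(u,x),-u,v],-1))
                           ~~~~~~~^^^^^^^^^^^^^^^^^^^^^^^^^^^^^^^^^^^^^^^
  File "scipy/spatial/transform/_rotation.pyx", line 2580, in scipy.spatial.transform._rotation.Rotation.apply
ValueError: Expected input of shape (3,) or (P, 3), got (115, 33, 3).
```

```bash
sed -i 's/org+M.apply(np.stack(\[np.full_like(u,x),-u,v\],-1))/org+np.stack([np.full_like(u,x),-u,v],-1)@M.as_matrix().T/' h.py
time python3 - <<'E'
from lean import *
print("hang",lean(np.load("pics/s9.npy"),np.array([.5477,-.2654,.2571-.0528]),0))
for f,t in(("A",20.5),("B",23.5)): print(f,lean(np.load(f"pics/{f}.npy"),seated(t),t))
for dy in(-1,1): print("yaw",dy,[lean(np.load(f"pics/{f}.npy"),seated(t),t,np.radians(7.8+dy)) for f,t in(("A",20.5),)])
E
```

```text
hang (array([ 0.79, -0.43,  5.53]), np.float64(0.661))
A (array([-0.7 ,  2.66,  4.71]), np.float64(0.568))
B (array([-0.6 ,  1.35,  5.73]), np.float64(0.697))
yaw -1 [(array([-0.15,  4.31,  5.1 ]), np.float64(0.566))]
yaw 1 [(array([-1.24,  1.32,  4.69]), np.float64(0.571))]
real	0m6.511s
user	0m6.420s
sys	0m0.057s
```

Texture matching doesn't pin down rotation. Better: go back to the 20° position, grip firmer so the lean is kept, lift the gauge to the near camera pose, measure needle against tab there, then reseat.

```bash
python3 -m inch '{"claw":[0,0,0,0,0,0],"xyz":[[-0.0005,0.004,0.0015],[-0.0011,0.0077,0.0031],[-0.0011,0.0077,0.0031],[-0.0011,0.0077,0.0031],[-0.0011,0.0077,0.0031],[-0.0011,0.0077,0.0031]],"twist":[0,0,0,0,0,0]}' 35
python3 -m inch '{"claw":[0,0,0,0],"xyz":[[0,0,0],[0,0,0],[0,0,0],[0,0,0]],"twist":[0,0,0,0]}' 80
python3 -m inch '{"claw":[0,0,0,0,0,0,0,0,0,0,0,0],"xyz":[[0,0,0.01],[0,0,0.035],[0,0,0.07],[0,0,0.1],[0.01,0.01,0.135],[0.015,0.02,0.17],[0.02,0.03,0.205],[0.025,0.04,0.24],[0.03,0.05,0.275],[0.035,0.06,0.31],[0.04,0.07,0.34],[0.041,0.07,0.365]],"twist":[0,0,0,4,8,13,18,23,28,33,37,40]}' 80
python3 -m inch '{"claw":[0,0,0,0,0,0,0,0,0,0,0,0],"xyz":[[0,0,0],[0,0,0],[0,0,0],[0,0,0],[0,0,0],[0,0,0],[0,0,0],[0,0,0],[0,0,0],[0,0,0],[0,0,0],[0,0,0]],"twist":[0,0,0,0,0,0,0,0,0,0,0,0]}' 80
python3 - <<'E'
from h import *
im=np.mean([bot.capture("scene").astype(float) for _ in range(4)],0).astype(np.uint8);np.save("pics/near2.npy",im)
st=bot.read_state();np.save("pics/near2_pose.npy",np.r_[st["ee_pos"],st["tcp_rot"]]);print(st["ee_pos"])
E
```

```text
time: 21.47
ee_pos: [0.5558, -0.3218, 0.1816]
tcp_rot: [0.001, 0.659, 0.752, -0.0]
ft_force: [2.6, -4.7, 4.0]
width: 0.0233
grasp_force: 39.8
time: 21.8
ee_pos: [0.5559, -0.3218, 0.1817]
tcp_rot: [0.001, 0.659, 0.752, -0.0]
ft_force: [2.7, -3.8, 5.9]
width: 0.0229
grasp_force: 78.3
time: 22.8
ee_pos: [0.5958, -0.2458, 0.5467]
tcp_rot: [-0.003, 0.357, 0.934, 0.002]
ft_force: [0.6, -0.8, -4.6]
width: 0.0228
grasp_force: 79.6
time: 23.8
ee_pos: [0.5963, -0.2507, 0.546]
tcp_rot: [0.0, 0.362, 0.932, 0.0]
ft_force: [-0.0, -0.7, -4.5]
width: 0.0233
grasp_force: 79.6
[ 0.59626354 -0.25073247  0.54591552]
```

```bash
cat > ptr.py <<'E'
from h import *
from scipy.optimize import differential_evolution as DE
a=np.arange(-95,95.1,.5);ang=np.radians(a)
def run(f,lean0,ex):
    n=cv2.cvtColor(np.load(f"pics/{f}.npy"),cv2.COLOR_RGB2GRAY);q=np.load(f"pics/{f}_pose.npy");yn=2*np.arctan2(q[5],q[4])-np.pi/2
    Z=R.from_euler("z",yn);c0=q[:3]+[0,0,.0187]-.0715*(Z*R.from_euler("x",lean0)).as_matrix()[:,2]
    def smp(p,u,v): return sample(n,planemap(c0,Z*R.from_euler("x",lean0+p[3]),-.0125)(p[0]+p[2]*u,p[1]+p[2]*v))
    prof=lambda p,r:smp(p,-r*np.sin(ang),r*np.cos(ang)).ravel()
    ok=np.array([not any(l<x<h for l,h in ex) for x in a])
    on=ok&(abs((a+5)%10-5)<.6);of=ok&(abs(a%10-5)<1.6)
    cost=lambda p:sum(prof(p,r)[on].mean()-prof(p,r)[of].mean() for r in(.030,.031,.032))
    s=DE(cost,[(-.006,.006),(-.006,.006),(.98,1.05),(-.09,.09)],seed=1,maxiter=120,popsize=15);p=s.x
    print(f,p.round(4),"lean",round(np.degrees(lean0+p[3]),2),round(s.fun,1))
    # needle: dark line, centroid across for distances along its approximate direction
    L=np.radians(0 if lean0==0 else np.degrees(lean0))
    t=np.arange(-.008,.0081,.0001);pts=[]
    for d in np.arange(.008,.0231,.001):
        for_u=-d*np.sin(L)+t*np.cos(L);for_v=d*np.cos(L)+t*np.sin(L)
        g=smp(p,for_u,for_v).ravel();w=np.clip(np.median(g)-12-g,0,None)
        if w.sum()>0:
            k=np.argmax(w);m=abs(t-t[k])<.002;w=w*m
            pts.append((d,(w*t).sum()/w.sum()))
    pts=np.array(pts);c=np.polyfit(pts[:,0],pts[:,1],1);res=pts[:,1]-np.polyval(c,pts[:,0])
    print("needle angle",round(np.degrees(L-np.arctan(c[0])),2),"offset mm",round(c[1]*1e3,2),"rms",res.std()*1e3)
    k=(a>=6)&(a<=36);print(a[k][::4])
    for r in(.020,.023,.026,.028,.029,.030,.031,.032,.033,.035,.037,.039): print(round(r*1e3),prof(p,r)[k][::2].astype(int).tolist())
    return smp,p
E
python3 - <<'E'
from ptr import *
run("near",0,[(-4,4),(12,26)])
run("near2",np.radians(20.5),[(10,27),(-75,7)])
E
```

```text
near [-6.0000e-04 -2.0000e-03  1.0146e+00  4.4000e-03] lean 0.25 -100.6
needle angle 0.2 offset mm -0.02 rms 0.04665977959791148
[ 6.  8. 10. 12. 14. 16. 18. 20. 22. 24. 26. 28. 30. 32. 34. 36.]
20 [99, 103, 104, 107, 107, 106, 105, 105, 104, 103, 103, 104, 105, 105, 104, 104, 103, 103, 103, 103, 104, 104, 104, 103, 102, 102, 102, 103, 103, 104, 104]
23 [103, 105, 106, 107, 106, 105, 104, 104, 103, 103, 103, 103, 104, 104, 105, 105, 105, 105, 105, 105, 105, 105, 105, 104, 104, 103, 103, 103, 103, 103, 103]
26 [106, 106, 104, 104, 104, 103, 103, 103, 104, 105, 105, 104, 103, 102, 101, 100, 100, 101, 102, 103, 102, 101, 100, 98, 97, 98, 101, 104, 105, 104, 104]
28 [106, 104, 102, 102, 103, 104, 106, 107, 106, 104, 102, 94, 83, 71, 59, 52, 58, 71, 86, 98, 103, 95, 79, 66, 63, 71, 84, 96, 105, 107, 105]
29 [103, 100, 96, 93, 93, 96, 102, 105, 106, 106, 104, 95, 85, 67, 48, 40, 50, 70, 90, 103, 106, 97, 78, 60, 52, 62, 80, 97, 105, 106, 105]
30 [103, 99, 91, 83, 79, 84, 93, 101, 105, 108, 105, 98, 87, 67, 47, 42, 52, 71, 88, 101, 105, 97, 78, 57, 51, 64, 86, 100, 106, 109, 109]
31 [103, 9
[... 1965 characters left out ...]
 70, 60, 65, 80, 95, 104, 108, 106]
32 [104, 101, 94, 84, 79, 83, 92, 100, 106, 108, 104, 98, 83, 63, 49, 46, 57, 74, 92, 103, 104, 98, 83, 65, 58, 67, 84, 97, 106, 109, 105]
33 [104, 102, 100, 95, 93, 95, 98, 103, 105, 104, 100, 93, 83, 69, 59, 57, 64, 79, 96, 107, 112, 108, 98, 88, 85, 89, 98, 103, 107, 106, 104]
35 [65, 70, 77, 80, 79, 74, 70, 67, 64, 65, 69, 75, 79, 82, 82, 82, 81, 81, 79, 74, 73, 74, 79, 83, 84, 81, 78, 73, 71, 70, 71]
37 [42, 42, 41, 42, 44, 44, 44, 44, 43, 43, 53, 67, 78, 83, 82, 82, 81, 76, 65, 51, 43, 44, 44, 45, 45, 46, 46, 47, 46, 45, 43]
39 [53, 49, 49, 51, 52, 55, 58, 59, 57, 62, 73, 86, 93, 92, 89, 86, 87, 87, 82, 70, 61, 59, 59, 60, 60, 60, 60, 61, 61, 60, 60]
```

At this lean the needle sits at 19.9° in the dial frame and the tab at about 20.1–20.5°, so they are aligned. Reseating along the same path.

```bash
python3 -m inch '{"claw":[0,0,0,0,0,0,0,0,0,0,0,0],"xyz":[[-0.001,0,-0.025],[-0.006,-0.01,-0.055],[-0.011,-0.02,-0.09],[-0.016,-0.03,-0.125],[-0.021,-0.04,-0.16],[-0.026,-0.05,-0.195],[-0.031,-0.06,-0.23],[-0.041,-0.07,-0.265],[-0.041,-0.07,-0.295],[-0.041,-0.07,-0.32],[-0.041,-0.07,-0.335],[-0.041,-0.07,-0.345]],"twist":[-4,-9,-14,-19,-24,-29,-34,-38,-40,-40,-40,-40]}' 80
python3 -m inch '{"claw":[0,0,0,0,0,0,0,0,0,0,0],"xyz":[[0,0,0],[0,0,0],[0,0,-0.005],[0,0,-0.01],[0,0,-0.014],[0,0,-0.017],[0,0,-0.0185],[0,0,-0.0195],[0,0,-0.02],[0,0,-0.02],[0,0,-0.02]],"twist":[0,0,0,0,0,0,0,0,0,0,0]}' 80
```

```text
time: 25.0
ee_pos: [0.5541, -0.3204, 0.1985]
tcp_rot: [-0.002, 0.659, 0.752, -0.0]
ft_force: [-0.4, -0.7, -4.5]
width: 0.0232
grasp_force: 79.6
time: 25.92
ee_pos: [0.5556, -0.322, 0.1818]
tcp_rot: [0.001, 0.659, 0.752, -0.0]
ft_force: [0.3, -4.6, 1.8]
width: 0.0231
grasp_force: 80.5
```

```bash
python3 -m inch '{"claw":[0,0,0,0,0,0,0,0,0,0,0,0],"xyz":[[0,0.0003,-0.0005],[0,0.0004,-0.0009],[0,0.0004,-0.0009],[0,0.0004,-0.0009],[0,0.0004,-0.0009],[0,0.0004,-0.0009],[0,0.0004,-0.0009],[0,0.0004,-0.0009],[0,0.0004,-0.0009],[0,0.0004,-0.0009],[0,0.0004,-0.0009],[0,0.0004,-0.0009]],"twist":[0,0,0,0,0,0,0,0,0,0,0,0]}' 80
python3 -m inch '{"claw":[0,0,0,0],"xyz":[[0,0,0],[0,0,0],[0,0,0],[0,0,0]],"twist":[0,0,0,0]}'
```

```text
time: 26.92
ee_pos: [0.5558, -0.3221, 0.1817]
tcp_rot: [0.002, 0.659, 0.752, -0.001]
ft_force: [-1.0, -4.2, 7.4]
width: 0.0229
grasp_force: 81.4
time: 27.25
ee_pos: [0.5558, -0.3221, 0.1817]
tcp_rot: [0.002, 0.659, 0.752, -0.001]
ft_force: [-1.8, -5.5, 7.3]
width: 0.0228
grasp_force: 81.4
```

The gauge is firmly seated: z holds as load rises, and the reaction force lies along the gauge's lean axis at about 20°. Handing in.

```bash
python3 -c "
from workcell import bot
print(bot.job_done())"
```

```text
the job is handed in; nothing more can be done
None
```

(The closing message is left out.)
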